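# Draw out the splint gauge's locked telescoping arm to the marker and hold it

### The job

Set the desk splint gauge to the length that has been marked: slide its orange transport lock away from the tube until it reaches its end stop, then squeeze the green release button on the arm's grey head and draw the telescoping arm out until its red pointer is in line with the blue marker clip on the scale. The arm springs back if let go, so finish while still holding the head there, steady and with the button squeezed in. Leave the marker clip and the things round the gauge where they are.

Things in the scene. Friction and masses are not known exactly. Their poses are not given: they have to be found in the camera images.
- gauge: Splint gauge fixed to the worktop: white plate 12 mm thick (gauge x -78 to +36, y -165 to +165 mm) with an aluminium outer tube (30 mm wide, top at 38 mm, y -160 to -15) and a yellow scale at its front left. Origin on the worktop under the tube's axis. z up; the arm draws out along gauge +y; gauge -x faces the robot, yaw -0.2 to 0.25 rad.
- head_grip (a point): Grip point in the grey head (34 mm in x, 36 in y, top at z 70 mm), at z 54 mm, mid-head in y, midway in gauge x between the head's rear face (+18 mm) and the fully pressed button face (-18 mm). Squeeze along gauge x: 44 mm over the unpressed button, 36 when in. Arm in: gauge (0, +2). Below the button, up to 33 mm high, are a catch and latch tooth: keep fingertips above. Axes as the gauge's.
- release_button (a joint): Green key (26 mm wide, z 32 to 65 mm) on the front (-x) face of the head: 0 = out, 0.008 m = fully pressed towards +x. Spring 4 N at the start, 10 N fully in; it springs out when let go. The arm stays latched in until the button is 4 mm in; keep it more than 4 mm in.
- gauge_arm (a joint): How far the telescoping arm (with head and pointer) is drawn out along gauge +y, m: 0 = fully in, at most 0.11. A spring pulls it back (3 N when in, 6 N when out); it returns if let go. It cannot move while the transport lock is in, nor start while the button is out.
- pointer_tip (a point): Tip of the red pointer (3 mm wide, 3 mm thick), on the arm 34 mm further along gauge +y than head_grip, 46 mm in front of the tube's axis (gauge x = -46 mm), 18.5 mm above the worktop. Axes as the gauge's.
- marker_tip (a point): Middle of the rear end of the blue marker clip, at the pointer's height; gauge x = -50.5 mm. The clip is 8 mm wide along gauge y, its top 21 mm above the worktop, clipped over the plate's front edge on the scale. Axes as the gauge's.
- marker (a joint): Position of the blue marker clip along the scale in m: the value of gauge_arm at which the red pointer is exactly in line with it (0.04 to 0.095). It sits stiffly (12 N) and must not be shifted.
- transport_lock (a joint): Orange knob in front of the tube: 0 = bolt in the tube, 0.022 m = withdrawn, at its end stop. Slides along gauge -x (towards the robot, away from the tube), friction 1.5 N, stays where left. Starts at 0 to 0.005.
- lock_knob_top (a point): Centre of the top of the orange knob, 64 mm above the worktop; the knob is 12 mm in gauge x, 14 mm in gauge y and its upper 25 mm stands free above the tube. At 0 it lies at gauge x = -26 mm, y = -110 mm. Axes as the gauge's.
- oximeter: Blue and white finger oximeter, 34x58x30 mm, behind the gauge. A bystander; origin at the centre of its underside.
- plaster_tape: Roll of skin-coloured plaster tape, 60 mm across, 25 mm high, left of the gauge. A bystander; origin at the centre of its underside.
- infusion_bottle: White infusion bottle, 69 mm across, 187 mm tall, at the back. A bystander; origin at the centre of its underside.
- infusion_bottle_b: Second white infusion bottle, same size, at the back left of the first. A bystander; origin at the centre of its underside.
- dropper_bottle: Brown dropper bottle, 34 mm across, 102 mm tall, at the back. A bystander; origin at the centre of its underside.
- rubber_stamp: Red and black hand stamp, 24x48x67 mm, right of the gauge. A bystander; origin at the centre of its underside.
- stapler: Dark blue stapler, 135x36x47 mm, at the front right. A bystander; origin at the centre of its underside.

How it is judged:
By the outcome, as a careful person would: the job done as asked, in the order asked, and still so for the second after the job is handed in, while the arm keeps its last pose, push and grip.
It also fails if it takes over 46 s, if anything falls off the work surface, if the arm or the gripper's body presses on something with over 40 N, if the wrist force passes 120 N, or if a joint passes its speed limit or range.

### The arm

A 7-joint arm with a two-finger parallel gripper is mounted at the origin on a cart in front of the work surface, level with it; the furniture and walls round the work are solid. World frame = base frame: x ahead of the robot, y to its left, z up, the work surface at z = 0. Lengths are in m, angles in rad, forces in N, time in s.
With the tool pointing down it reaches from about 0.4 to 0.875 m from the base axis. Payload 19.3 kg.
Tool frame: the origin (TCP) lies at the very end of the fingers, on their centre line; the grasp point (between the pads) lies 19 mm behind it; z points along the fingers, y is the line along which they close (so a half turn about z gives the same grasp; the last joint's range is limited). The gripper opens to 85 mm and grips with 20 to 120 N. Pads are 22 mm wide; open, the fingers measure 114 mm over their backs; the gripper's body (76 mm by 85 mm) begins 54 mm behind the grasp point. The pads swing forward as they close: fully open they stand 13 mm farther back than shut.
Start: joints at [-1.391, 0.521, -0.036, 1.599, 0.021, 1.021, -0.113], TCP at [0.155, 0.606, 0.231] pointing down, gripper open.
Joint ranges: [-2.91, 2.91], [-0.3, 2.13], [-1.5, 1.42], [0.17, 2.43], [-1.26, 4.41], [0.16, 1.93], [-2.52, 2.52]. Speed limits (rad/s): [1.89, 1.89, 2.39, 2.39, 3.01, 3.01, 3.01].

### API

Orientations are given as [roll, pitch, yaw] about the fixed x, y, z axes, in that order (R = Rz(yaw) Ry(pitch) Rx(roll)).
In Python, from workcell import bot gives the robot as it stands.
- The arm moves only by the shell command python3 -m crank 'ROWS' [FORCE]. ROWS is a JSON object of lists of equal length, an entry for each row: "travel": the shift along the world's x, y, z in cm, a list of three; "turn": the turn, a rotation vector about the world's x, y, z in degrees, a list of three; "gripper": the closure, from 0 (fully open) to 1 (shut). A call has exactly 5 rows; each row is the pose to reach, as a shift and turn from the pose commanded when the call began; what a row does not reach only later rows make up. A row lasts 1/10 s, in which the tool goes at most 50 mm and 8.59 degrees, less where a joint would pass 70% of its speed; a pose out of reach is approached as far as the arm can. A call with a gripper value outside its range is refused whole. The fingers move at their own pace and stop on an object; FORCE is the grip in N (left out, the last holds). Time passes only in rows, so rows that repeat a pose let the fingers close, or fill a call up. It gives the time, the measured TCP pose, the force, the opening and the grip force at its end, in the units of the state.
- bot.observe(): the state, without advancing time (a new reading comes with each control period).
- bot.grab_frame(name): name is "scene" or "top" or "wrist"; returns a dict with "pixels" (384x512x3 uint8, red, green, blue), "fx", "fy", "cx", "cy" (pixels), "extrinsics" (4x4, takes a point from world to camera coordinates). Camera axes: x right, y down, z forward; pixel columns grow to the right and rows downward; lengths in m; the calibration is good to about 2 mm. The wrist camera is an equidistant fisheye: a pixel r from the principal point sees the ray r / f radians off the axis. A picture is of the moment at which its call begins. There is no depth.
- bot.job_done(): hands the job in; it is judged then, once.
The state is a dict: "clock": time; "qpos": joint angles; "qd": joint speeds; "joint_efforts": joint torques, N m; "position": TCP position; "tool_rot": TCP orientation; "force": force on the tool from outside, world axes, zero at the start; "moment": the same for the moment, N m; "grip_width": finger opening in m; "finger_force": force on a finger pad.
Only numpy, scipy, OpenCV 4.12 (cv2) and the standard library are available. Lean on these libraries where they do the work, as an engineer would, in place of code of your own. Each camera call takes 0.05 s, during which the arm holds its last target. There are 200 camera calls.

## Working session

There is one attempt and no reset: what is moved stays moved. The work goes in short steps, Python scripts to look and compute and a shell command to move; the robot and the scene stay as the last step left them, time stands still between calls to the robot, and variables do not carry over. Pictures are saved under pics/ and viewed, at most 12 in all, crops included, and the job is handed in when it is done.

```bash
mkdir -p pics; ls; python3 - <<'E'
from workcell import bot
import cv2,numpy as np
s=bot.observe();print({k:np.round(v,3).tolist() for k,v in s.items()})
for n in("scene","top"):
    f=bot.grab_frame(n);cv2.imwrite(f"pics/{n}0.png",f["pixels"][:,:,::-1]);np.savez(f"{n}0.npz",**f)
    print(n,f["fx"],f["fy"],f["cx"],f["cy"],np.round(f["extrinsics"],3).tolist())
a=cv2.imread("pics/top0.png")
E
```

```text
pics
{'clock': 0.0, 'qpos': [-1.391, 0.522, -0.036, 1.6, 0.021, 1.021, -0.113], 'qd': [-0.001, -0.001, -0.0, 0.0, -0.001, -0.0, -0.0], 'joint_efforts': [0.0, -92.712, 1.98, -36.993, 0.018, 0.008, 0.0], 'position': [0.154, 0.605, 0.231], 'tool_rot': [-3.14, 0.0, 2.892], 'force': [0.245, 0.418, 0.064], 'moment': [-0.017, 0.022, -0.0], 'finger_force': 0.0, 'grip_width': 0.085}
scene 464.8176370655871 464.8176370655871 255.4360575613038 190.33257130468613 [[0.866, -0.499, -0.008, -0.499], [-0.319, -0.541, -0.778, 0.21], [0.384, 0.676, -0.628, 1.237], [0.0, 0.0, 0.0, 1.0]]
top 457.4730931273453 457.4730931273453 252.9992514023419 191.71924201849427 [[0.03, -1.0, 0.006, -0.055], [-0.995, -0.031, -0.091, 0.558], [0.091, -0.003, -0.996, 1.334], [0.0, 0.0, 0.0, 1.0]]
```

View pics/scene0.png

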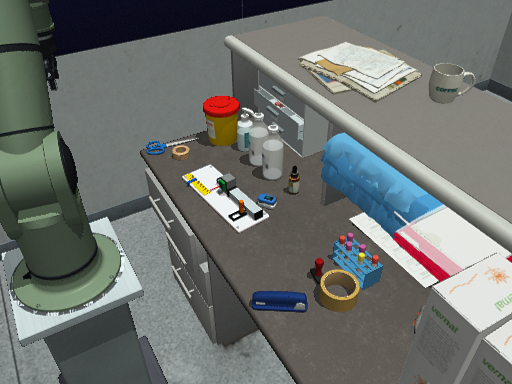

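View pics/top0.png

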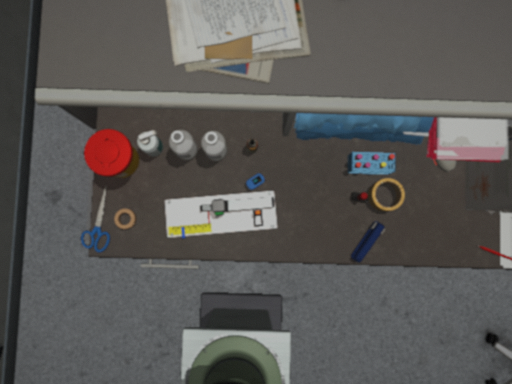

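The scene view shows the gauge at about (225,198): orange knob (241,206), grey head with green button (226,183), yellow scale (200,185). In the top view the plate spans columns 165–277, rows 192–236.

```bash
cat > h.py <<'E'
import numpy as np,cv2
def ray(f,u,v):
    E=f["extrinsics"];R,t=E[:3,:3],E[:3,3]
    d=R.T@np.array([(u-f["cx"])/f["fx"],(v-f["cy"])/f["fy"],1.]);return -R.T@t,d/np.linalg.norm(d)
def plane(f,u,v,z):
    o,d=ray(f,u,v);return o+d*(z-o[2])/d[2]
def tri(r1,r2):
    (a,d),(b,e)=r1,r2
    s=np.linalg.lstsq(np.c_[d,-e],b-a,rcond=None)[0];p,q=a+d*s[0],b+e*s[1]
    return (p+q)/2,np.linalg.norm(p-q)
def proj(f,P):
    E=f["extrinsics"];c=E[:3,:3]@np.asarray(P)+E[:3,3];return f["fx"]*c[0]/c[2]+f["cx"],f["fy"]*c[1]/c[2]+f["cy"]
COL=dict(orange=((6,170,110),(17,255,255)),green=((45,120,50),(80,255,255)),yellow=((22,150,120),(33,255,255)),blue=((105,150,60),(125,255,255)),red=((0,150,80),(4,255,255)))
def blobs(f,name,roi):
    x0,y0,x1,y1=roi;h=cv2.cvtColor(f["pixels"],cv2.COLOR_RGB2HSV)
    m=cv2.inRange(h,*COL[name])[y0:y1,x0:x1]
    n,l,st,c=cv2.connectedComponentsWithStats(m)
    return [(st[i,4],(c[i]+[x0,y0]).round(1).tolist(),(st[i,:4]+[x0,y0,0,0]).tolist()) for i in range(1,n) if st[i,4]>2]
def load(n): return dict(np.load(n))
E
python3 - <<'E'
from h import *
T=load("top0.npz");S=load("scene0.npz");roi=dict(T=(160,185,282,242),S=(178,160,272,232))
for k,f in(("T",T),("S",S)):
    for c in COL: print(k,c,blobs(f,c,roi[k]))
x0,y0,x1,y1=roi["T"];g=cv2.cvtColor(T["pixels"],cv2.COLOR_RGB2HSV)
m=cv2.inRange(g,(0,0,150),(180,60,255))|cv2.inRange(g,*COL["yellow"]);m2=np.zeros_like(m);m2[y0:y1,x0:x1]=m[y0:y1,x0:x1]
pts=np.argwhere(m2)[:,::-1]
W=np.array([plane(T,u,v,.012)[:2] for u,v in pts],dtype=np.float32)
r=cv2.minAreaRect(W);print(r,cv2.boxPoints(r))
a=cv2.resize(T["pixels"][y0:y1,x0:x1],None,fx=6,fy=6,interpolation=cv2.INTER_CUBIC)
cv2.imwrite("pics/tc.png",a[:,:,::-1])
x0,y0,x1,y1=roi["S"];a=cv2.resize(S["pixels"][y0:y1,x0:x1],None,fx=8,fy=8,interpolation=cv2.INTER_CUBIC)
cv2.imwrite("pics/sc.png",a[:,:,::-1])
E
```

```text
T orange [(np.int32(14), [257.1, 212.1], [255, 211, 5, 3])]
T green [(np.int32(18), [218.7, 212.8], [216, 212, 7, 3])]
T yellow [(np.int32(164), [197.2, 228.4], [185, 224, 25, 9]), (np.int32(68), [175.0, 230.0], [169, 227, 12, 7])]
T blue [(np.int32(25), [251.9, 185.9], [248, 185, 10, 4]), (np.int32(7), [183.0, 234.0], [183, 231, 1, 7])]
T red []
S orange [(np.int32(33), [241.5, 205.7], [239, 200, 5, 13])]
S green [(np.int32(35), [222.7, 184.1], [219, 179, 7, 12])]
S yellow [(np.int32(35), [189.4, 176.3], [186, 173, 9, 7]), (np.int32(119), [200.5, 187.3], [191, 180, 20, 15])]
S blue [(np.int32(22), [190.7, 181.0], [187, 178, 9, 8]), (np.int32(77), [263.8, 198.7], [258, 194, 14, 10]), (np.int32(4), [269.5, 195.2], [268, 195, 4, 2])]
S red [(np.int32(3), [217.0, 186.7], [216, 186, 3, 2])]
((0.492909699678421, 0.057902805507183075), (0.1117171049118042, 0.3259107172489166), 6.596190929412842) [[ 0.41870204  0.21336293]
 [ 0.45613977 -0.11039039]
 [ 0.56711733 -0.09755732]
 [ 0.52967966  0.226196  ]]
```

View pics/tc.png

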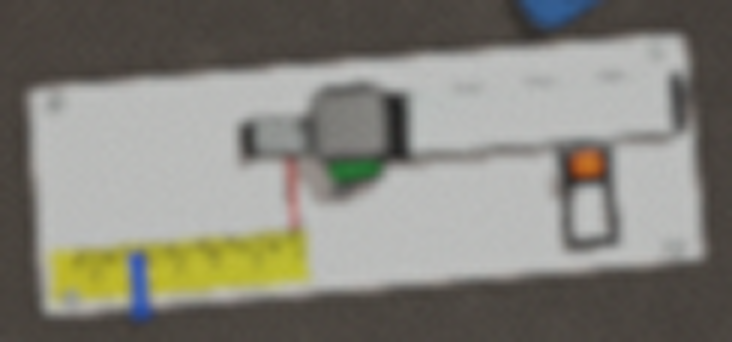

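View pics/sc.png

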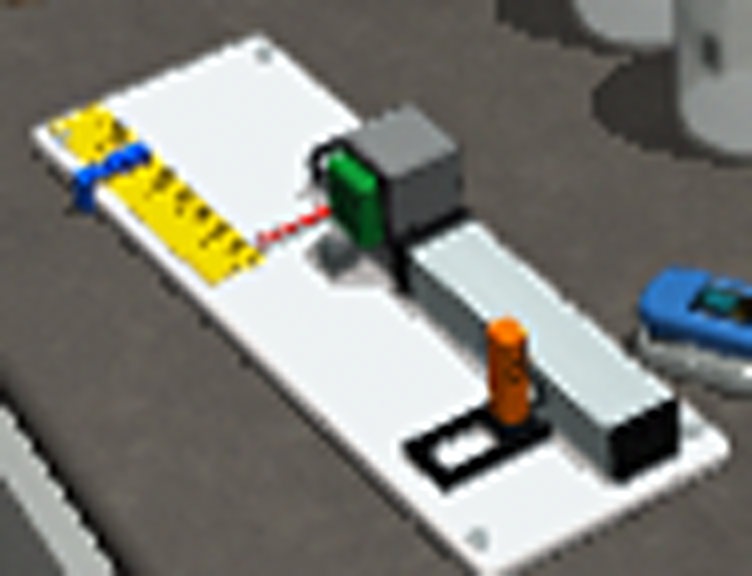

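The crops show (top crop, 6x): knob top (587,160), head top (350,118), green button (355,170), pointer tip (296,231), marker rear end (137,254). Scene crop (8x): knob top (507,327), head top (405,143), marker rear end (147,153), pointer tip (258,241).

```bash
python3 - <<'E'
from h import *
T=load("top0.npz");S=load("scene0.npz")
t=lambda x,y:ray(T,160+(x+.5)/6-.5,185+(y+.5)/6-.5)
s=lambda x,y:ray(S,178+(x+.5)/8-.5,160+(y+.5)/8-.5)
P=dict(knob=(tri(t(587,160),s(507,327))),head=tri(t(350,118),s(405,143)),ptr=tri(t(296,231),s(258,241)),mark=tri(t(137,254),s(147,153)),
c1=tri(t(28,88),s(262,35)),c2=tri(t(687,35),s(730,445)),c3=tri(t(45,318),s(33,130)))
yaw=.115;c=np.array([.4929,.0579]);R=np.array([[np.cos(yaw),-np.sin(yaw)],[np.sin(yaw),np.cos(yaw)]]);o=c+R@[.021,0]
print("origin",o)
for k,(p,e) in P.items(): print(k,p.round(4),round(e,4),"gauge mm",((p[:2]-o)@R*1000).round(1))
for n,g in dict(knob=(-.026,-.110),head=(0,.002)).items(): print(n,o+R@g)
for n,u,v,z in(("botA",213,140,.187),("botB",181,138,.187),("tape",124,218,.025),("pump",148,140,.2)): print(n,plane(T,u,v,z).round(3))
E
```

```text
origin [0.51376129 0.06030968]
knob [ 0.4994 -0.0513  0.0626] 0.0018 gauge mm [ -27.  -109.3]
head [0.5163 0.0627 0.0654] 0.001 gauge mm [2.8 2.1]
ptr [0.4628 0.0905 0.0194] 0.0002 gauge mm [-47.2  35.8]
mark [0.4495 0.1687 0.0165] 0.0008 gauge mm [-51.4 115. ]
c1 [0.53   0.2281 0.0094] 0.0005 gauge mm [ 35.4 164.8]
c2 [ 0.5657 -0.1001  0.0125] 0.0023 gauge mm [  33.2 -165.3]
c3 [0.4171 0.2133 0.0116] 0.002 gauge mm [-78.4 163.1]
knob [ 0.50055516 -0.05194716]
head [0.5135318  0.06229647]
botA [0.679 0.073 0.187]
botB [0.682 0.158 0.187]
tape [0.47  0.341 0.025]
pump [0.671 0.241 0.2  ]
```

```bash
python3 -m crank '{"travel":[[3,-3.5,0],[6,-7,0],[9,-11,0],[12,-15,0],[15,-19,0]],"turn":[[0,0,-5],[0,0,-10],[0,0,-15],[0,0,-20],[0,0,-25]],"gripper":[0,0,0,0,0]}' 20
python3 -m crank '{"travel":[[3,-4,0],[6,-8,0],[9,-12,0],[11,-16,0],[13,-20,0]],"turn":[[0,0,-5],[0,0,-10],[0,0,-15],[0,0,-20],[0,0,-25]],"gripper":[0.1,0.2,0.3,0.3,0.3]}' 20
python3 -m crank '{"travel":[[1,-5,0],[3,-10,0],[4,-15,0],[5,-20,0],[6,-24,0]],"turn":[[0,0,-4],[0,0,-8],[0,0,-12],[0,0,-16],[0,0,-19]],"gripper":[0.4,0.4,0.4,0.4,0.4]}' 20
```

```text
clock: 0.6
position: [0.3053, 0.4137, 0.2312]
tool_rot: [-3.141, -0.0, 2.452]
force: [2.0, 1.4, -0.4]
grip_width: 0.0851
finger_force: 0.0
clock: 1.1
position: [0.4351, 0.2137, 0.2312]
tool_rot: [-3.141, 0.0, 2.015]
force: [-0.5, -0.2, 0.2]
grip_width: 0.0597
finger_force: 0.0
clock: 1.6
position: [0.4944, -0.0266, 0.2313]
tool_rot: [-3.141, -0.0, 1.685]
force: [1.6, 1.0, 0.0]
grip_width: 0.0512
finger_force: 0.0
```

```bash
python3 -m crank '{"travel":[[0.5,-2.7,-2],[0.5,-2.7,-6],[0.5,-2.7,-9],[0.5,-2.7,-9],[0.5,-2.7,-9]],"turn":[[0,0,0],[0,0,0],[0,0,0],[0,0,0],[0,0,0]],"gripper":[0.4,0.4,0.4,0.4,0.4]}' 20
python3 - <<'E'
from workcell import bot
from h import *
f=bot.grab_frame("wrist");np.savez("w1.npz",**f);cv2.imwrite("pics/w1.png",f["pixels"][:,:,::-1]);print(f["fx"],f["cx"],f["cy"],f["extrinsics"].round(3).tolist())
E
```

```text
clock: 2.1
position: [0.4995, -0.0515, 0.1418]
tool_rot: [-3.141, 0.0, 1.687]
force: [0.0, -1.2, 0.0]
grip_width: 0.0512
finger_force: 0.0
297.3186396354542 256.21146424514353 191.2211636123345 [[0.993, 0.116, -0.001, -0.491], [0.111, -0.941, 0.319, -0.117], [0.036, -0.317, -0.948, 0.262], [0.0, 0.0, 0.0, 1.0]]
```

View pics/w1.png

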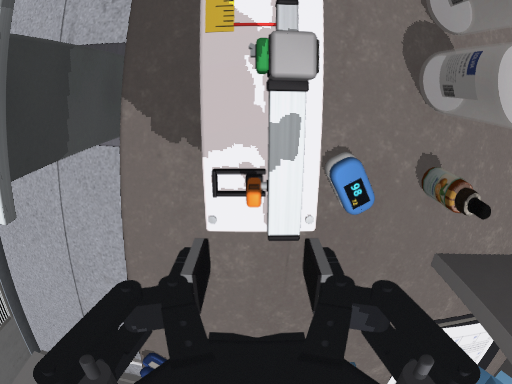

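The wrist view shows the knob (255,190), head (293,55), pointer (255,24), scale top left; fingers are straddling the knob's line.

```bash
cat >> h.py <<'E'
def wray(f,u,v):
    E=f["extrinsics"];R,t=E[:3,:3],E[:3,3];x,y=(u-f["cx"])/f["fx"],(v-f["cy"])/f["fy"];r=np.hypot(x,y)+1e-9
    d=R.T@np.array([x/r*np.sin(r),y/r*np.sin(r),np.cos(r)]);return -R.T@t,d
def wplane(f,u,v,z):
    o,d=wray(f,u,v);return o+d*(z-o[2])/d[2]
yaw=.115;G=np.array([[np.cos(yaw),-np.sin(yaw)],[np.sin(yaw),np.cos(yaw)]]);O=np.array([.51376,.06031])
def gauge(p): return ((np.asarray(p)[:2]-O)@G*1000).round(1)
E
python3 - <<'E'
from h import *
f=load("w1.npz");S=load("scene0.npz")
b=blobs(f,"orange",(200,150,320,230));print(b)
a,c,bb=max(b);h=cv2.cvtColor(f["pixels"],cv2.COLOR_RGB2HSV)
# bottom rows of the knob blob = its near (-y) face; columns give x
for u,v in((254.5,195),(254.5,201)): print(u,v,gauge(wplane(f,u,v,.064)))
for u,v in((255,24),(236,24)): print(gauge(wplane(f,u,v,.0185)))
print("tube edges@.038",[gauge(wplane(f,u,140,.038)) for u in(268,305)])
print("tri knob",tri(wray(f,254.5,192),ray(S,178+507.5/8-.5,160+327.5/8-.5)))
cv2.imwrite("pics/w1k.png",cv2.resize(f["pixels"][150:240,195:325],None,fx=6,fy=6,interpolation=cv2.INTER_CUBIC)[:,:,::-1])
for u,v in((208,230),(316,231)): print("corner",gauge(wplane(f,u,v,.012)))
E
```

```text
[(np.int32(48), [253.7, 180.2], [249, 178, 11, 5]), (np.int32(211), [253.2, 197.4], [246, 190, 15, 16])]
254.5 195 [ -27.5 -104.9]
254.5 201 [ -27.5 -109.9]
[-27.5  37.2]
[-44.1  37.4]
tube edges@.038 [array([-16.4, -65.3]), array([ 14.9, -64.8])]
tri knob (array([ 0.49946667, -0.04677764,  0.05884198]), np.float64(0.002365150705836365))
corner [ -75.7 -161.5]
corner [  35.8 -162.6]
```

View pics/w1k.png

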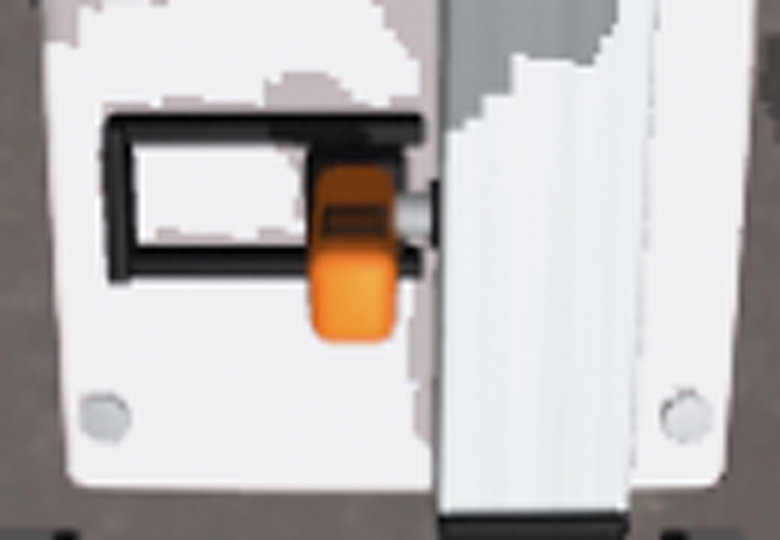

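```bash
python3 -m crank '{"travel":[[0,0,-4],[0,0,-7.5],[0,0,-9.8],[0,0,-9.8],[0,0,-9.8]],"turn":[[0,0,0],[0,0,0],[0,0,0],[0,0,0],[0,0,0]],"gripper":[0.4,0.4,0.4,0.4,0.6]}' 20
python3 -m crank '{"travel":[[0,0,0],[0,0,0],[0,0,0],[0,0,0],[0,0,0]],"turn":[[0,0,0],[0,0,0],[0,0,0],[0,0,0],[0,0,0]],"gripper":[0.8,1,1,1,1]}' 20
```

```text
clock: 2.65
position: [0.5004, -0.0515, 0.0448]
tool_rot: [3.14, 0.0, 1.688]
force: [0.2, -0.4, 0.1]
grip_width: 0.0379
finger_force: 0.0
clock: 3.15
position: [0.4993, -0.0516, 0.0447]
tool_rot: [3.141, -0.0, 1.687]
force: [-8.4, -1.1, 16.3]
grip_width: 0.0115
finger_force: 26.4
```

```bash
python3 -m crank '{"travel":[[-0.4,-0.05,0],[-0.8,-0.09,0],[-1.2,-0.14,0],[-1.6,-0.18,0],[-1.6,-0.18,0]],"turn":[[0,0,0],[0,0,0],[0,0,0],[0,0,0],[0,0,0]],"gripper":[1,1,1,1,1]}' 20
python3 -m crank '{"travel":[[-0.2,-0.02,0],[-0.4,-0.05,0],[-0.5,-0.06,0],[-0.6,-0.07,0],[-0.6,-0.07,0]],"turn":[[0,0,0],[0,0,0],[0,0,0],[0,0,0],[0,0,0]],"gripper":[1,1,1,1,1]}' 20
```

```text
clock: 3.65
position: [0.4844, -0.0532, 0.0449]
tool_rot: [3.139, 0.0, 1.687]
force: [-1.4, -1.2, 10.6]
grip_width: 0.0111
finger_force: 25.7
clock: 4.15
position: [0.4789, -0.0539, 0.0449]
tool_rot: [3.138, 0.0, 1.688]
force: [-0.0, 0.2, 9.2]
grip_width: 0.0113
finger_force: 25.6
```

```bash
python3 -m crank '{"travel":[[-0.1,-0.01,0],[-0.2,-0.02,0],[-0.3,-0.03,0],[-0.3,-0.03,0],[-0.3,-0.03,0]],"turn":[[0,0,0],[0,0,0],[0,0,0],[0,0,0],[0,0,0]],"gripper":[1,1,1,1,1]}' 20
```

```text
clock: 4.65
position: [0.4769, -0.054, 0.045]
tool_rot: [3.137, 0.001, 1.688]
force: [5.6, 1.3, 4.8]
grip_width: 0.0115
finger_force: 25.1
```

```bash
python3 -m crank '{"travel":[[-0.1,-0.01,0],[-0.2,-0.02,0],[-0.3,-0.03,0],[-0.3,-0.03,0],[-0.3,-0.03,0]],"turn":[[0,0,0],[0,0,0],[0,0,0],[0,0,0],[0,0,0]],"gripper":[1,1,1,1,1]}' 20
```

```text
clock: 5.15
position: [0.4765, -0.0539, 0.0452]
tool_rot: [3.132, 0.001, 1.689]
force: [20.3, 3.4, -6.8]
grip_width: 0.0117
finger_force: 24.0
```

```bash
python3 -m crank '{"travel":[[0,0,0],[0,0,0],[0,0,2],[0,0,6],[0,0,10]],"turn":[[0,0,0],[0,0,0],[0,0,0],[0,0,0],[0,0,0]],"gripper":[0.4,0.4,0.4,0.3,0.2]}' 20
python3 -m crank '{"travel":[[3.0,3,0],[3.0,3,0],[3.0,3,0],[3.0,3,0],[3.0,3,0]],"turn":[[0,0,0],[0,0,0],[0,0,0],[0,0,0],[0,0,0]],"gripper":[0.2,0.2,0.2,0.2,0.2]}' 20
python3 - <<'E'
from workcell import bot
from h import *
f=bot.grab_frame("wrist");np.savez("w2.npz",**f);cv2.imwrite("pics/w2.png",f["pixels"][:,:,::-1])
for c in COL: print(c,blobs(f,c,(150,0,330,300)))
E
```

```text
clock: 5.65
position: [0.4707, -0.0547, 0.1446]
tool_rot: [-3.14, -0.0, 1.687]
force: [0.1, 0.0, -0.1]
grip_width: 0.0682
finger_force: 0.0
clock: 6.15
position: [0.5009, -0.0251, 0.1432]
tool_rot: [-3.141, 0.0, 1.686]
force: [-0.6, 0.1, -0.4]
grip_width: 0.0683
finger_force: 0.0
orange [(np.int32(59), [227.2, 207.6], [222, 205, 11, 7]), (np.int32(208), [224.5, 226.1], [218, 217, 15, 18])]
green [(np.int32(409), [256.1, 88.7], [250, 73, 13, 33])]
yellow [(np.int32(1536), [213.9, 29.3], [201, 0, 28, 60])]
blue [(np.int32(102), [327.1, 200.4], [324, 190, 6, 25])]
red [(np.int32(105), [250.7, 52.2], [228, 51, 43, 3])]
```

View pics/w2.png

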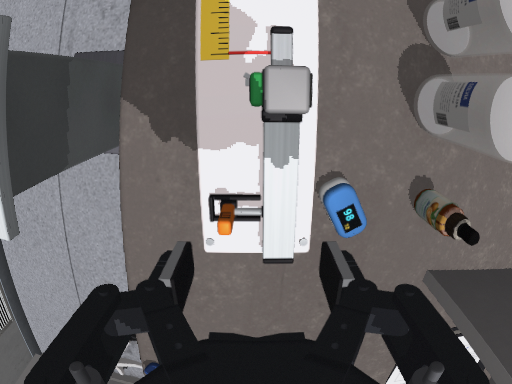

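The knob now sits near the left end of its slot, at (226,225), the bolt drawn out of the tube. The head top spans about (263–311, 66–114), the button is at (256,89) and the pointer tip is at (228,52).

```bash
python3 - <<'E'
from h import *
f=load("w2.npz");g=load("w1.npz")
print("knob",gauge(wplane(f,224.5,227.5,.064)))
for u,v in((263,90),(311,90),(287,66),(287,114)): print("head top",gauge(wplane(f,u,v,.07)))
print("tri head",tri(wray(f,287,90),wray(g,294,56)))
print("btn front top",gauge(wplane(f,250,89,.065)),"ptr tip",gauge(wplane(f,228,52.3,.0185)))
for o in((0,2),(0,81)): print(o,O+G@(np.array(o)/1000))
E
```

```text
knob [ -48.  -107.9]
head top [-16.9   2.2]
head top [17.8  3. ]
head top [ 0.1 20. ]
head top [  0.5 -15.1]
tri head (array([0.51481497, 0.06299739, 0.06109472]), np.float64(0.0003630824439400044))
btn front top [-26.3   3. ] ptr tip [-46.7  37.6]
(0, 2) [0.51353051 0.06229679]
(0, 81) [0.50446552 0.14077498]
```

```bash
python3 -m crank '{"travel":[[0.6,4,0],[1.3,8.0,0],[1.3,8.75,0],[1.3,8.75,-1.5],[1.3,8.75,-3.5]],"turn":[[0,0,0],[0,0,0],[0,0,0],[0,0,0],[0,0,0]],"gripper":[0.05,0.05,0.05,0.05,0.05]}' 20
python3 -m crank '{"travel":[[0,0,-2.5],[0,0,-5],[0,0,-7.2],[0,0,-7.2],[0,0,-7.2]],"turn":[[0,0,0],[0,0,0],[0,0,0],[0,0,0],[0,0,0]],"gripper":[0.05,0.05,0.05,0.05,0.05]}' 20
```

```text
clock: 6.7
position: [0.5148, 0.0629, 0.1084]
tool_rot: [3.14, -0.0, 1.688]
force: [0.3, -0.1, 0.1]
grip_width: 0.0811
finger_force: 0.0
clock: 7.2
position: [0.5144, 0.0623, 0.0366]
tool_rot: [-3.141, 0.0, 1.687]
force: [0.4, -0.3, -1.0]
grip_width: 0.0813
finger_force: 0.0
```

```bash
python3 -m crank '{"travel":[[-0.07,0,0],[-0.07,0,0],[-0.07,0,0],[-0.07,0,0],[-0.07,0,0]],"turn":[[0,0,0],[0,0,0],[0,0,0],[0,0,0],[0,0,0]],"gripper":[0.4,0.7,1,1,1]}' 40
python3 -m crank '{"travel":[[0,0,0],[0,0,0],[0,0,0],[0,0,0],[0,0,0]],"turn":[[0,0,0],[0,0,0],[0,0,0],[0,0,0],[0,0,0]],"gripper":[1,1,1,1,1]}' 40
```

```text
clock: 7.7
position: [0.5126, 0.0629, 0.037]
tool_rot: [-3.139, -0.001, 1.687]
force: [-9.5, -0.5, 18.3]
grip_width: 0.034
finger_force: 38.6
clock: 8.2
position: [0.5126, 0.063, 0.0371]
tool_rot: [-3.139, -0.001, 1.688]
force: [-10.1, -0.6, 18.0]
grip_width: 0.0341
finger_force: 38.6
```

```bash
python3 -m crank '{"travel":[[-0.2,0.9,0],[-0.32,1.9,0],[-0.45,3,0],[-0.56,4,0],[-0.68,5,0]],"turn":[[0,0,0],[0,0,0],[0,0,0],[0,0,0],[0,0,0]],"gripper":[1,1,1,1,1]}' 40
python3 -m crank '{"travel":[[-0.06,0.5,0],[-0.11,1,0],[-0.17,1.5,0],[-0.23,2,0],[-0.23,2,0]],"turn":[[0,0,0],[0,0,0],[0,0,0],[0,0,0],[0,0,0]],"gripper":[1,1,1,1,1]}' 40
python3 - <<'E'
from workcell import bot
from h import *
f=bot.grab_frame("wrist");np.savez("w3.npz",**f);cv2.imwrite("pics/w3.png",f["pixels"][:,:,::-1])
for c in("red","blue","green","orange"): print(c,blobs(f,c,(150,0,330,300)))
print(gauge(bot.observe()["position"]))
E
```

```text
clock: 8.7
position: [0.5068, 0.1127, 0.0371]
tool_rot: [-3.141, 0.0, 1.687]
force: [-1.1, -5.3, 10.2]
grip_width: 0.0341
finger_force: 41.2
clock: 9.2
position: [0.5045, 0.1331, 0.0371]
tool_rot: [-3.141, -0.0, 1.687]
force: [-1.2, -3.3, 10.8]
grip_width: 0.0346
finger_force: 41.1
red [(np.int32(259), [207.5, 180.4], [176, 178, 62, 6])]
blue [(np.int32(264), [158.8, 166.2], [150, 159, 19, 15])]
green []
orange [(np.int32(5), [176.6, 182.4], [176, 181, 3, 3])]
[-0.9 73.1]
```

View pics/w3.png

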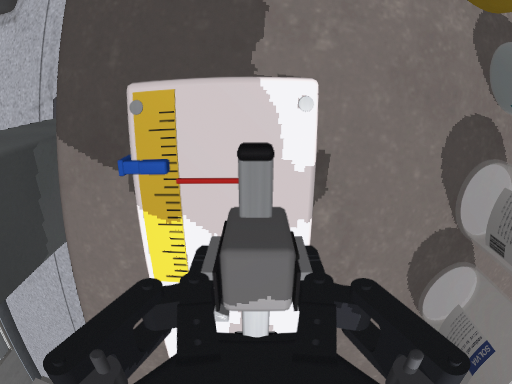

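The head is held, arm drawn out; pointer tip is at (177,180.5) and the marker clip's rear end at (168,167), so it is still a few mm short.

```bash
cat >> h.py <<'E'
def align(f):
    h=cv2.cvtColor(f["pixels"],cv2.COLOR_RGB2HSV)
    b=cv2.inRange(h,(105,120,40),(125,255,255));r=cv2.inRange(h,(0,150,80),(4,255,255))|cv2.inRange(h,(174,150,80),(180,255,255))
    for n,m,z,cols in(("blue",b,.021,range(160,168,2)),("red",r,.020,range(180,200,4))):
        for u in cols:
            v=np.flatnonzero(m[130:220,u])+130
            if len(v): print(n,u,v.min(),v.max(),"edges gauge",gauge(wplane(f,u,v.min()-.5,z)),gauge(wplane(f,u,v.max()+.5,z)))
E
python3 - <<'E'
from h import *
f=load("w3.npz");align(f);E=f["extrinsics"];print("cam",gauge(-E[:3,:3].T@E[:3,3]))
cv2.imwrite("pics/w3k.png",cv2.resize(f["pixels"][140:200,110:210],None,fx=8,fy=8,interpolation=cv2.INTER_CUBIC)[:,:,::-1])
E
```

```text
blue 160 159 173 edges gauge [-54.6 121.3] [-55.4 112.5]
blue 162 159 173 edges gauge [-53.4 121.3] [-54.1 112.5]
blue 164 159 173 edges gauge [-52.2 121.2] [-52.9 112.4]
blue 166 159 172 edges gauge [-51.  121.2] [-51.7 113. ]
red 180 178 182 edges gauge [-43.7 109.7] [-44.  106.7]
red 184 179 182 edges gauge [-41.4 109.1] [-41.6 106.7]
red 188 179 182 edges gauge [-39.  109.1] [-39.2 106.7]
red 192 179 182 edges gauge [-36.7 109.1] [-36.8 106.7]
red 196 179 182 edges gauge [-34.3 109.1] [-34.5 106.7]
cam [-1.000e-01  1.554e+02]
```

View pics/w3k.png

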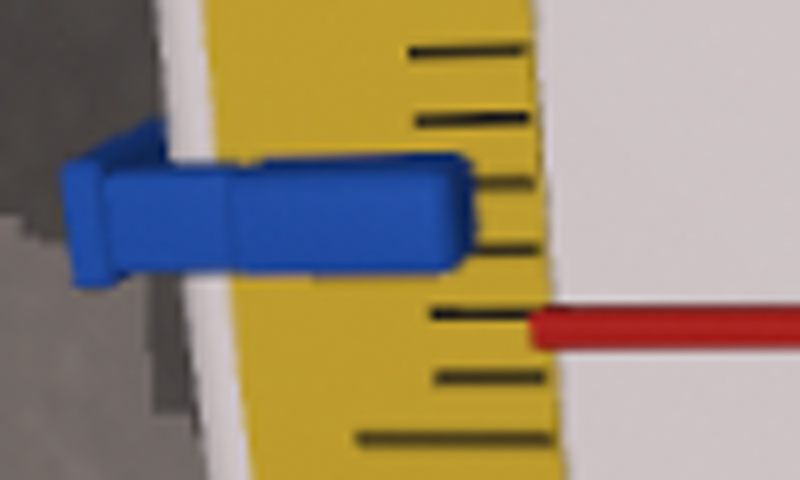

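```bash
python3 -m crank '{"travel":[[-0.03,0.3,0],[-0.07,0.6,0],[-0.09,0.82,0],[-0.09,0.82,0],[-0.09,0.82,0]],"turn":[[0,0,0],[0,0,0],[0,0,0],[0,0,0],[0,0,0]],"gripper":[1,1,1,1,1]}' 40
python3 - <<'E'
from workcell import bot
from h import *
f=bot.grab_frame("wrist");np.savez("w4.npz",**f)
align(f);print(gauge(bot.observe()["position"]))
cv2.imwrite("pics/w4k.png",cv2.resize(f["pixels"][150:210,110:210],None,fx=8,fy=8,interpolation=cv2.INTER_CUBIC)[:,:,::-1])
E
```

```text
clock: 9.75
position: [0.5036, 0.1407, 0.0371]
tool_rot: [-3.141, 0.0, 1.687]
force: [-3.0, -5.5, 10.4]
grip_width: 0.0342
finger_force: 41.0
blue 160 172 186 edges gauge [-55.2 121.3] [-56.1 112.3]
blue 162 172 186 edges gauge [-54.  121.3] [-54.9 112.3]
blue 164 172 186 edges gauge [-52.8 121.3] [-53.6 112.3]
blue 166 172 186 edges gauge [-51.6 121.3] [-52.4 112.3]
red 180 179 182 edges gauge [-43.8 116.8] [-43.9 114.4]
red 184 179 182 edges gauge [-41.4 116.8] [-41.5 114.4]
red 188 179 182 edges gauge [-39.  116.7] [-39.2 114.4]
red 192 179 182 edges gauge [-36.6 116.7] [-36.8 114.3]
red 196 179 182 edges gauge [-34.3 116.7] [-34.4 114.3]
[-0.9 80.9]
```

View pics/w4k.png

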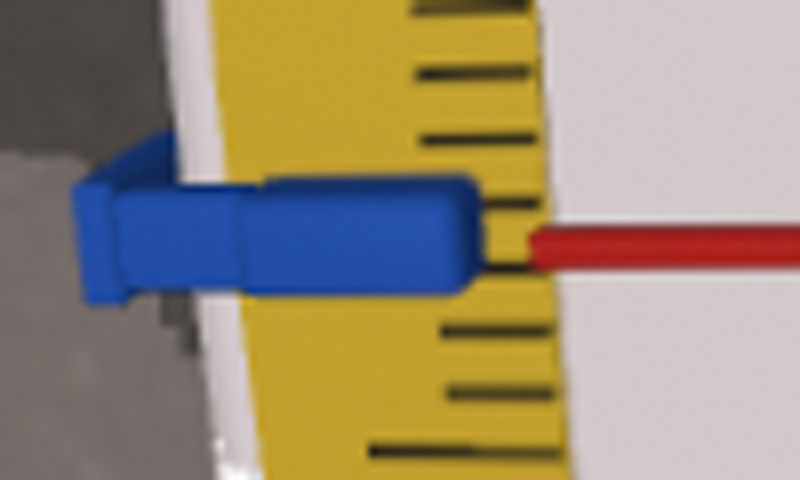

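```bash
python3 -m crank '{"travel":[[-0.01,0.07,0],[-0.01,0.07,0],[-0.01,0.07,0],[-0.01,0.07,0],[-0.01,0.07,0]],"turn":[[0,0,0],[0,0,0],[0,0,0],[0,0,0],[0,0,0]],"gripper":[1,1,1,1,1]}' 40
python3 - <<'E'
from workcell import bot
from h import *
f=bot.grab_frame("wrist");np.savez("w5.npz",**f)
p=f["pixels"].astype(float)
def edges(d,lo):  # half-maximum crossings, subpixel
    t=d.max()/2;i=np.flatnonzero(d>t);a,b=i[0],i[-1]
    return lo+a-(d[a]-t)/(d[a]-d[a-1]), lo+b+(d[b]-t)/(d[b]-d[b+1])
for u in(160,164): # clip against yellow: blue minus red channel
    d=np.clip(p[155:205,u,2]-p[155:205,u,0],0,None);a,b=edges(d,155);print("blue",a,b,gauge(wplane(f,u,a,.021)),gauge(wplane(f,u,b,.021)),d.round()[10:40])
for u in(180,188,196):
    d=np.clip(p[165:200,u,0]-p[165:200,u,1]-15,0,None);a,b=edges(d,165);print("red",a,b,gauge(wplane(f,u,a,.02)),gauge(wplane(f,u,b,.02)))
print(gauge(bot.observe()["position"]),gauge(bot.observe()["position"]))
T=bot.grab_frame("top");np.savez("t5.npz",**T)
cv2.imwrite("pics/w5k.png",np.hstack([cv2.resize(f["pixels"][155:210,120:205],None,fx=6,fy=6,interpolation=cv2.INTER_CUBIC)[:,:,::-1],cv2.resize(T["pixels"][205:242,160:200],(357,330),interpolation=cv2.INTER_CUBIC)[:,:,::-1]])[:, :800])
E
```

```text
clock: 10.3
position: [0.5035, 0.1412, 0.0371]
tool_rot: [-3.141, 0.0, 1.687]
force: [-1.9, -3.8, 10.8]
grip_width: 0.0348
finger_force: 41.0
blue 173.390625 187.1 [-55.3 120.8] [-56.1 112.5] [  0.   0.   0.   0.   0.   0.   0.   0.  55.  87. 111. 129. 132. 135.
 135. 135. 134. 133. 134. 134. 134. 132.  75.   0.   0.   0.   0.   0.
   0.   0.]
blue 173.3 187.05555555555554 [-52.9 120.8] [-53.6 112.6] [  0.   0.   0.   0.   0.   0.   0.   0.  59.  89. 111. 127. 132. 135.
 136. 134. 134. 134. 133. 134. 134. 133.  72.   0.   0.   0.   0.   0.
   0.   0.]
red 178.21641791044777 183.14383561643837 [-43.7 117.5] [-44.  114.6]
red 178.11475409836066 182.98333333333332 [-39.  117.6] [-39.2 114.7]
red 178.07894736842104 182.9126984126984 [-34.3 117.6] [-34.4 114.7]
[-0.9 81.6] [-0.9 81.6]
```

View pics/w5k.png

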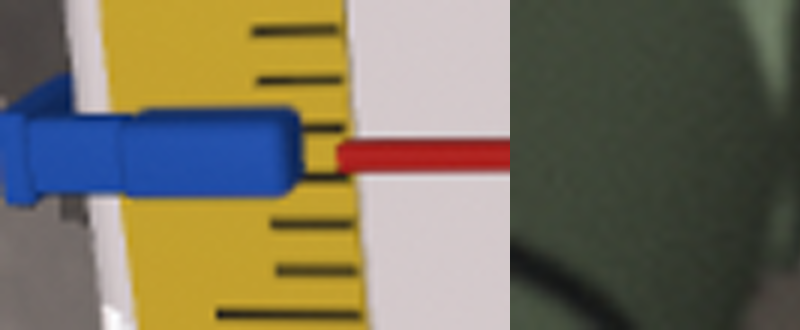

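The pointer is now within about half a millimetre below the clip's centre line; the top view is blocked by the arm. One last nudge, then hold.

```bash
python3 -m crank '{"travel":[[0,0.04,0],[0,0.04,0],[0,0.04,0],[0,0.04,0],[0,0.04,0]],"turn":[[0,0,0],[0,0,0],[0,0,0],[0,0,0],[0,0,0]],"gripper":[1,1,1,1,1]}' 40
python3 -m crank '{"travel":[[0,0,0],[0,0,0],[0,0,0],[0,0,0],[0,0,0]],"turn":[[0,0,0],[0,0,0],[0,0,0],[0,0,0],[0,0,0]],"gripper":[1,1,1,1,1]}' 40
python3 - <<'E'
from workcell import bot
from h import *
f=bot.grab_frame("wrist");p=f["pixels"].astype(float)
def edges(d,lo):
    t=d.max()/2;i=np.flatnonzero(d>t);a,b=i[0],i[-1]
    return lo+a-(d[a]-t)/(d[a]-d[a-1]), lo+b+(d[b]-t)/(d[b]-d[b+1])
for u in(160,164):
    d=np.clip(p[155:205,u,2]-p[155:205,u,0],0,None);a,b=edges(d,155);print("blue",gauge(wplane(f,u,a,.021)),gauge(wplane(f,u,b,.021)))
for u in(180,188,196):
    d=np.clip(p[165:200,u,0]-p[165:200,u,1]-15,0,None);a,b=edges(d,165);print("red",gauge(wplane(f,u,a,.02)),gauge(wplane(f,u,b,.02)))
S=bot.grab_frame("scene");print([blobs(S,c,(178,160,272,232)) for c in("blue","orange")])
E
```

```text
clock: 10.9
position: [0.5035, 0.1416, 0.0371]
tool_rot: [-3.141, 0.0, 1.687]
force: [-1.7, -4.8, 11.0]
grip_width: 0.0342
finger_force: 40.8
clock: 11.4
position: [0.5035, 0.1416, 0.0371]
tool_rot: [-3.141, 0.0, 1.687]
force: [-2.7, -6.2, 11.6]
grip_width: 0.0343
finger_force: 40.8
blue [-55.4 120.9] [-56.2 112.3]
blue [-52.9 120.9] [-53.7 112.3]
red [-43.7 117.9] [-44.  114.9]
red [-39.  117.9] [-39.2 115. ]
red [-34.3 117.9] [-34.4 115. ]
[[(np.int32(24), [190.8, 181.0], [187, 178, 10, 8]), (np.int32(77), [263.8, 198.7], [258, 194, 14, 10]), (np.int32(4), [269.5, 195.2], [268, 195, 4, 2])], [(np.int32(18), [235.1, 204.1], [233, 202, 5, 5]), (np.int32(21), [235.5, 211.4], [233, 207, 6, 8])]]
```

```bash
python3 -c "
from workcell import bot
print(bot.job_done())"
```

```text
the job is handed in; nothing more can be done
None
```

The job is handed in at about 11.5 s: the lock is at its end stop, and the head is held steady with the button squeezed in and the red pointer within about 0.2 mm of the blue clip's centre by the wrist camera; the clip has not moved.

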